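Open the salvage bin with its sticky spring lock

ROBOT

A 7-joint arm with a two-finger parallel gripper is mounted at the origin on the work surface. World frame = base frame: x ahead of the robot, y to its left, z up, the work surface at z = 0. Lengths are in mm, angles in rad, forces in N, time in s.
With the tool pointing down it reaches from about 350 to 900 mm from the base axis. Payload 19.9 kg.
Tool frame: the origin (TCP) lies between the finger pads; the fingertips stand 14 mm ahead of it and the grasp point (between the pads) lies 5 mm behind it; z points along the fingers, y is the direction in which the jaws open and shut (so a half turn about z gives the same grasp; the last joint's range is limited). The gripper opens to 94 mm and grips with 3 to 60 N. Pads are 16 mm wide; open, the fingers measure 119 mm over their backs; the gripper's body (75 mm by 177 mm) begins 78 mm behind the grasp point.
Start: joints at [1.266, 0.417, -0.01, 1.614, 0.005, 1.111, -0.053], TCP at [162.964, -603.36, 219.425] pointing down, gripper open.
Joint ranges: [-2.81, 2.81], [-0.39, 2.02], [-1.27, 1.25], [0.06, 2.57], [-1.19, 4.33], [0.19, 2], [-2.82, 2.82]. Speed limits (rad/s): [1.89, 1.89, 2.39, 2.39, 3.01, 3.01, 3.01].

INTERFACE

Orientations are given as a rotation vector (axis times angle).
In Python, from cell import arm gives the robot as it stands. The module is installed in compiled form; this text tells all that it offers.
- The arm moves only by the tool drive_tool, never from a script. Its argument "steps" is text: rows parted by semicolons, each of 7 numbers parted by spaces: the shift along the tool's x, y, z scaled (see below), then the turn, a rotation vector about the tool's x, y, z scaled (see below), then the closure, from 0 (fully open) to 1 (shut). A call has 1 to 12 rows; each row is the pose to reach, as a shift and turn from the pose measured when the call began, along the tool's axes at that moment, turning the shorter way round; what a row does not reach only later rows make up. The controller multiplies each number of a shift by 0.75 m and each number of a turn by pi rad. A row lasts 1/8 s, in which the tool goes at most 62.5 mm and 10.7 degrees, less where a joint would pass 70% of its speed; a pose out of reach is approached as far as the arm can. A call with a number of a shift or a turn outside -1 to 1 is refused whole. A call with a gripper value outside its range is refused whole. The fingers move at their own pace and stop on an object; the grip force is fixed at half the most. Time passes only in rows, so rows that repeat a pose let the fingers close. It gives the time, the measured TCP pose, the force and the opening at its end, in the units of the state.
- arm.read_state(): the state, without advancing time (a new reading comes with each control period).
- arm.get_image(name): name is "side" or "top"; returns a dict with "color" (420x560x3 uint8, red, green, blue), "fx", "fy", "cx", "cy" (pixels), "distortion" ([k1, k2, p1, p2, k3] as OpenCV has them; the pictures are not rectified), "R" (3x3) and "t" (3): a world point X has camera coordinates R X + t. Camera axes: x right, y down, z forward; pixel columns grow to the right and rows downward; lengths in mm; the calibration is good to about 2 mm. A picture is of the moment at which its call begins. There is no depth.
- arm.close_job(): hands the job in, once; it reports no verdict.
The state is a dict: "time": time; "joints": joint angles; "joint_velocities": joint speeds; "effort": joint torques, N m; "ee_pos": TCP position; "orientation": TCP orientation; "contact_force": force on the tool from outside, world axes, zero at the start; "ft_torque": the same for the moment, N m; "finger_gap": finger opening in mm.
Only numpy, scipy, OpenCV 4.12 (cv2) and the standard library are available. Lean on these libraries where they do the work, as an engineer would, in place of code of your own. Each camera call takes 0.05 s, during which the arm holds its last target. There are 200 camera calls.

TASK

A wound copper coil has been parked over the lock post of the steel bin: slide it straight up off the post and stand it upright on the rubber mat. Then take the wing-bow key (not the round-bow one) from the wooden block, push it fully home in the lock past the sticky pins, and turn it a quarter turn clockwise so the lid lifts. The lock springs back, so finish still gripping the key and holding it turned; do not knock the other things about.

Things in the scene. Friction and masses are not known exactly. Their poses are not given: they have to be found in the camera images.
- lock: steel bin with its lock, one fixed body. Origin on the lock's vertical key axis at table level, z up. Lock post: upright rectangular steel post, 26 mm (x) by 22 mm (y) about the origin, top at z = 52 mm, on a base plate 100 x 100 mm, 12 mm thick. With the key home (collar down on the post's top) the key's origin is at z = 21 mm
- keyway (a point): centre of the keyway's mouth in the post's top (axes as the lock's): slot 16 mm along x by 6 mm along y, edges chamfered 2 mm. The top 8 mm is a fixed slot: the key turns only when within 2 mm of home, 31 mm deep. Two pairs of spring pins, met at tip depths of about 14 and 22 mm, stick: about 5 to 15 N downward is needed at each; twists of up to 5 degrees help
- bin_top (a point): middle of the bin's rim, 48 mm up, 145 mm on the +x side of the key axis. Bin 160 mm (x) by 170 mm (y), its near wall 65 mm from the key axis. Its flat steel lid is hinged along the far (+x) rim; lifted by the lock, the lid's near edge rises to about 105 mm above the table
- plug (a joint): the lock's hidden rotor: 0 at rest (key goes in with its blade along the lock's x), grows as the key turns clockwise seen from above, stop at 1.65 rad. A spring and the lid's weight turn it back when the key is let go: about 0.1 N m at a quarter turn. Key and rotor have up to about 0.15 rad of play
- bin_lid (a joint): the bin's lid: 0 shut; it is lifted by the lock to 0.2 of the rotor's angle (0.31 rad at a quarter turn)
- coil: copper coil on a black-flanged bobbin: ring of 64 mm outer diameter at the flanges (top and bottom 5 mm; 61 mm at the winding), bore 38 mm, 52 mm high, 0.25 to 0.45 kg. Origin at the centre of its underside, z along its axis. Starts round the lock post, on the base plate (12 mm up), 12 mm higher than the post: lift it over 42 mm to clear the post
- mat: black rubber mat, 150 x 150 mm, 4 mm thick, fixed flat on the plywood. Origin at the centre of its underside
- key: the right key, steel, 0.06 kg, standing blade down in the block, collar on its top. Origin at the blade's tip on the axis, z up, x across blade and bow. Blade 14 (x) by 4 mm (y), 20 mm long, rounded nose; 5 mm round shank to z = 31; collar 22 mm across, z = 31 to 35; rectangular wing bow 40 (x) by 10 mm (y), z = 35 to 65: grip it across its 10 mm
- other_key: a key for another lock, left alone: as the right key, but with a round bow 34 mm across and a 17 mm blade that does not fit. Same origin and axes
- keyblock: wooden offcut 150 x 50 x 40 mm, fixed; two upright slots 80 mm apart along its x (at x = -40 and +40 mm) hold the two keys, either way round, bows along its x. Origin at the centre of its underside
- pedal: steel bicycle pedal, 90 x 70 x 25 mm, bystander; origin under its centre
- valve: white plastic ball valve, 100 mm long, 60 mm high, bystander; origin under its centre
- seal: dark grey rubber pump seal, flat ring 64 mm across, 9 mm high, bystander; origin under its centre
- lamp: red ceramic lamp base, 110 mm across, 120 mm high, bystander; origin under its centre
- mirror: chrome motorcycle mirror, 104 mm across, lying face up with its stalk, bystander; origin under the glass's centre

How it is judged:
By the outcome, as a careful person would: the job done as asked, in the order asked, and still so for the second after the job is handed in, while the arm keeps its last pose, push and grip.
It also fails if it takes over 72 s, if anything falls off the work surface, if the arm or the gripper's body presses on something with over 40 N, if the wrist force passes 120 N, or if a joint passes its speed limit or range.

## Working session

There is one attempt and no reset: what is moved stays moved. The work goes in short steps, Python scripts to look and compute and a tool call to move; the robot and the scene stay as the last step left them, time stands still between calls to the robot, and variables do not carry over. Pictures are saved under pics/ and viewed, about 8 in all and at most 12, crops included, and the job is handed in when it is done.

Besides the shell and the picture viewer there is one more tool, called after "Emit:" in YAML: its name, and indented under it one key for each argument. drive_tool: Moves the arm, as the interface text tells. Its arguments: {"type":"object","properties":{"steps":{"type":"string"}},"required":["steps"]}

```bash
mkdir -p pics
python3 - <<'E'
from cell import arm
import cv2,pickle
s=arm.read_state(); print({k:(v if not hasattr(v,'__len__') else [round(float(x),4) for x in v]) for k,v in s.items()})
for n in("top","side"):
    im=arm.get_image(n); pickle.dump(im,open(f"{n}0.pkl","wb"))
    print(n,{k:v for k,v in im.items() if k!="color"})
    cv2.imwrite(f"pics/{n}0.png",cv2.resize(im["color"][:,:,::-1],(800,600),interpolation=cv2.INTER_CUBIC))
E
```

```text
{'time': 0.0, 'joints': [1.2655, 0.418, -0.0103, 1.6142, 0.0047, 1.1107, -0.053], 'joint_velocities': [0.001, -0.0, -0.0001, 0.0014, 0.0001, -0.0007, -0.0], 'effort': [0.0006, -85.1267, 0.6388, -42.5996, -0.0489, 0.0187, 0.0001], 'ee_pos': [162.8929, -602.9995, 218.7994], 'orientation': [-3.113, -0.4131, 0.0004], 'contact_force': [1.0385, -0.9036, 0.4946], 'ft_torque': [0.0345, 0.0539, -0.0104], 'finger_gap': 93.98072468272586}
top {'fx': 538.2806074584391, 'fy': 538.2806074584391, 'cx': 288.24526933328224, 'cy': 210.97580689733655, 'distortion': array([-0.14964749,  0.        ,  0.        ,  0.        ,  0.        ]), 'R': array([[-0.01110452, -0.99993568,  0.00230794],
       [-0.99693809,  0.01089251, -0.07743251],
       [ 0.07740239, -0.00316072, -0.99699492]]), 't': array([5.56337364e-01, 6.00015870e+02, 1.58642346e+03])}
side {'fx': 425.69803022713774, 'fy': 425.69803022713774, 'cx': 277.57633105727115, 'cy': 207.6521040716195, 'distortion': array([-0.05305537,  0.        ,  0.        ,  0.        ,  0.        ]), 'R': array([[-0.77108619, -0.63672919,  0.00142539],
       [-0.42752933,  0.51608129, -0.74221209],
       [ 0.47185248, -0.57291889, -0.67016355]]), 't': array([469.41303419, 285.95781543, 753.83936552])}
```

View pics/top0.png

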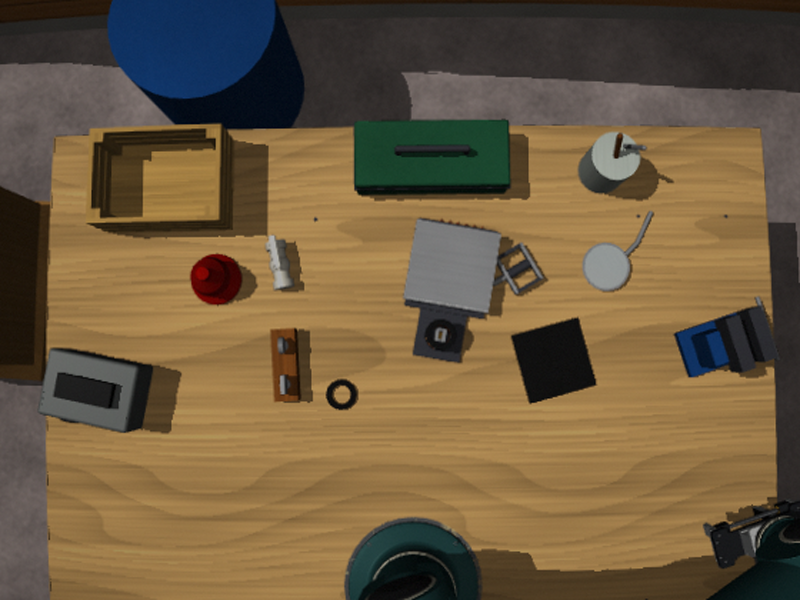

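View pics/side0.png

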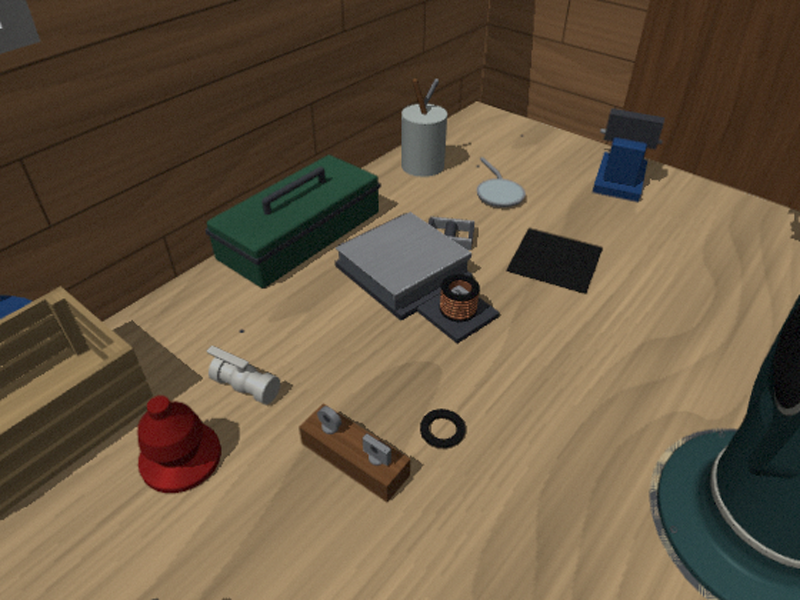

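Top view (800x600): the lock and coil are at about (441,334), the mat at (553,360) and the key block at (286,365). The wing key is the near one at (287,385); the round key is at (285,345). The side view agrees: wing at (377,450), round at (330,420). Next I'll enlarge the crops to measure from.

```bash
cat > h.py <<'E'
import numpy as np,cv2,pickle
def load(n,i=0): return pickle.load(open(f"{n}{i}.pkl","rb"))
def K(im): return np.array([[im["fx"],0,im["cx"]],[0,im["fy"],im["cy"]],[0,0,1.]])
def proj(im,X): return cv2.projectPoints(np.asarray(X,float).reshape(-1,3),cv2.Rodrigues(im["R"])[0],im["t"],K(im),im["distortion"])[0].reshape(-1,2)
def world(im,uv,z):
    n=cv2.undistortPoints(np.asarray(uv,float).reshape(-1,1,2),K(im),im["distortion"]).reshape(-1,2)
    d=np.c_[n,np.ones(len(n))]@im["R"]; c=-im["R"].T@im["t"]
    return c+d*((z-c[2])/d[:,2])[:,None]
def crop(im,x0,y0,w,h,s): 
    c=cv2.resize(im["color"][y0:y0+h,x0:x0+w,::-1],None,fx=s,fy=s,interpolation=cv2.INTER_CUBIC)
    return c
def poly(cx,cy,th,pts,z):
    c,s=np.cos(th),np.sin(th); p=np.asarray(pts,float)
    return np.c_[cx+c*p[:,0]-s*p[:,1],cy+s*p[:,0]+c*p[:,1],np.full(len(p),z)]
E
python3 - <<'E'
from h import *
t,s=load("top"),load("side")
a=crop(t,280,145,70,110,5); b=crop(t,180,220,60,70,6)[:, :]
c=crop(s,230,140,130,105,3); d=crop(s,200,275,100,80,4)
I=np.zeros((600,800,3),np.uint8)
I[:550,:350]=a
b=cv2.resize(b,(225,262)); I[0:262,360:585]=b
I[270:585,360:750]=c
cv2.imwrite("pics/c1.png",I)
cv2.imwrite("pics/c2.png",crop(s,200,275,100,80,7))
# rough metrics
k=560/800
for n,uv,z in [("lock",(441,334),60),("mat",(553.5,360),4),("block",(286,365),40),("wing",(287,385),65),("round",(285,345),65)]:
    print(n,world(t,[(uv[0]*k,uv[1]*k)],z).round(1))
g=t["color"].astype(int)
def rect(mask,z):
    n,l,st,ce=cv2.connectedComponentsWithStats(mask.astype(np.uint8))
    i=1+np.argmax(st[1:,4]); ct=cv2.findContours((l==i).astype(np.uint8),cv2.RETR_EXTERNAL,cv2.CHAIN_APPROX_NONE)[0][0].reshape(-1,2)
    w=world(t,ct,z)[:,:2].astype(np.float32); return cv2.minAreaRect(w)
def roi(m,x0,y0,x1,y1):
    o=np.zeros(m.shape,bool); o[y0:y1,x0:x1]=m[y0:y1,x0:x1]; return o
print("mat",rect(roi(g.max(2)<60,350,215,425,290),4))
print("block",rect(roi((g[...,0]-g[...,2]>40)&(g[...,0]<150),185,225,214,285),40))
print("lid",rect(roi((abs(g[...,0]-g[...,2])<25)&(g.min(2)>95),275,145,350,222),49))
E
```

```text
lock [[529.8 -64.8  60. ]]
mat [[ 473.6 -305.1    4. ]]
block [[469.6 255.5  40. ]]
wing [[429.1 249.6  65. ]]
round [[510.4 253.5  65. ]]
mat ((473.9450988769531, -304.8078308105469), (148.63555908203125, 147.91856384277344), 14.654706954956055)
block ((471.1641845703125, 259.2892761230469), (83.56969451904297, 153.45672607421875), 89.8361587524414)
lid ((671.8572998046875, -89.62846374511719), (177.49380493164062, 166.92539978027344), 79.53591918945312)
```

View pics/c1.png

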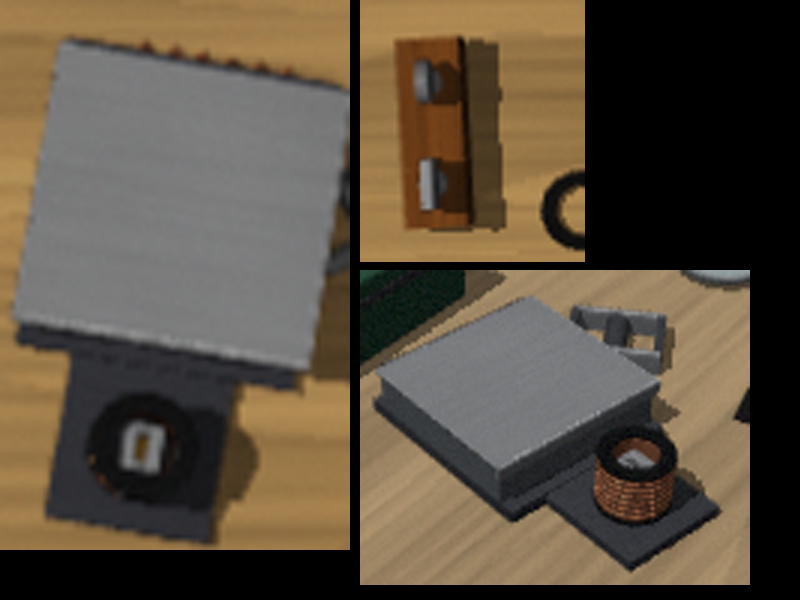

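View pics/c2.png

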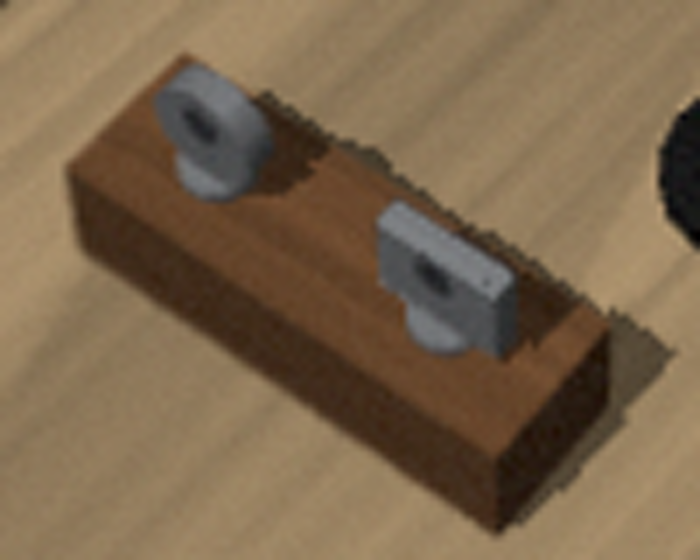

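The crops show the post's white top inside the coil bore at crop (142,447), with its slot along the lock's x. The wing key is seated, bow along the block. Now I'll fit the poses in both views from these pixel readings.

```bash
cat > fit.py <<'E'
from h import *
from scipy.optimize import least_squares
t,s=load("top"),load("side")
px=lambda p,sc,ox,oy,ix=0,iy=0:[(p[0]-ix+.5)/sc-.5+ox,(p[1]-iy+.5)/sc-.5+oy]
A=lambda *p:px(p,5,280,145); B=lambda *p:px(p,3.75,180,220,360,0); C=lambda *p:px(p,3,230,140,360,270); D=lambda *p:px(p,7,200,275)
def fit(obs,x0):
    f=lambda q:np.concatenate([(proj(im,poly(*q,[m[:2]],m[2]))[0]-uv) for im,uv,m in obs])
    r=least_squares(f,x0,x_scale=[1,1,.01],loss="soft_l1"); print(r.x.round(3),"deg",np.degrees(r.x[2]).round(2)); print(r.fun.reshape(-1,2).round(1).tolist()); return r.x
lock=[(t,A(142,447),(0,0,52)),(t,A(47,518),(-50,50,12)),(t,A(213,543),(-50,-50,12)),(s,C(631,569),(-50,50,12)),(s,C(719,510),(-50,-50,12))]
blk=[(s,D(187,55),(75,25,40)),(s,D(70,168),(75,-25,40)),(s,D(500,458),(-75,-25,40)),(s,D(607,322),(-75,25,40))]
# orientation: block x along world +x (round key at far end); left in side = +y
blk=[(s,D(187,55),(75,-25,40)),(s,D(70,168),(75,25,40)),(s,D(500,458),(-75,25,40)),(s,D(607,322),(-75,-25,40)),
 (t,B(397,39),(75,25,40)),(t,B(461,37),(75,-25,40)),(t,B(470,226),(-75,-25,40)),(t,B(406,228),(-75,25,40))]
key=[(s,D(378,215),(20,5,74)),(s,D(400,200),(20,-5,74)),(s,D(515,272),(-20,-5,74)),(s,D(497,293),(-20,5,74)),(t,B(429.5,183.5),(0,0,74))]
if __name__=="__main__":
    L=fit(lock,[530,-65,-.18]); 
    fit(lock[:3],[530,-65,-.18]); fit(lock[3:],[530,-65,-.18])
    b=fit(blk,[470,256,0]); k=fit(key,[429,250,0]); print("key from blk",poly(*b,[(-40,0)],0))
    fit(key[:4],[429,250,0]); print(world(t,key[4][1:2],74))
    def draw(im,I,q,pts,z,sc,ox,oy,col):
        p=(proj(im,poly(*q,pts,z))-[ox,oy]+.5)*sc-.5
        cv2.polylines(I,[np.round(p*8).astype(np.int32)],True,col,1,cv2.LINE_AA,3)
    R=lambda a,b:[(-a,-b),(a,-b),(a,b),(-a,b)]
    circ=lambda r:[(r*np.cos(a),r*np.sin(a)) for a in np.linspace(0,6.28,40)]
    out=[]
    for im,ox,oy,w,h,sc in [(t,280,200,65,60,6),(s,280,180,65,60,6),(t,180,220,65,60,6),(s,232,295,65,60,6)]:
        I=crop(im,ox,oy,w,h,sc)
        for q,p,z,c in [(L,R(13,11),52,(0,255,0)),(L,R(8,3),52,(0,0,255)),(L,R(50,50),12,(0,255,0)),(L,circ(32),64,(255,255,0)),(b,R(75,25),40,(0,255,0)),(k,R(20,5),74,(0,255,255)),(k,R(20,5),44,(0,0,255))]: draw(im,I,q,p,z,sc,ox,oy,c)
        out.append(I)
    M=np.vstack([np.hstack(out[:2]),np.hstack(out[2:])]); cv2.imwrite("pics/ov.png",cv2.resize(M,None,fx=.83,fy=.83))
E
python3 fit.py
```

```text
[ 5.28266e+02 -6.30580e+01 -1.64000e-01] deg -9.37
[[0.0, 0.4], [-0.5, 0.6], [-0.7, 0.7], [-0.1, -3.0], [-0.3, -2.9]]
[ 5.29999e+02 -6.39550e+01 -1.53000e-01] deg -8.77
[[0.3, -0.2], [-0.1, 0.2], [-0.2, -0.1]]
[ 5.2234e+02 -5.5226e+01 -1.6600e-01] deg -9.53
[[-0.0, 0.1], [0.0, -0.1]]
[4.68702e+02 2.60100e+02 4.70000e-02] deg 2.69
[[-0.1, -1.3], [-0.7, -1.0], [-0.5, -0.5], [0.8, -0.5], [-0.4, 0.9], [-0.7, 0.5], [-0.6, 0.9], [-0.3, 1.2]]
[4.28316e+02 2.58490e+02 3.10000e-02] deg 1.78
[[-0.5, -0.1], [-0.1, -1.5], [0.8, -0.3], [-0.2, 0.5], [-0.8, 1.3]]
key from blk [[428.74580249 258.22497284   0.        ]]
[4.27886e+02 2.58870e+02 3.30000e-02] deg 1.9
[[-0.5, 0.2], [-0.1, -1.3], [0.8, -0.1], [-0.1, 0.7]]
[[432.07444115 256.09498365  74.        ]]
```

View pics/ov.png

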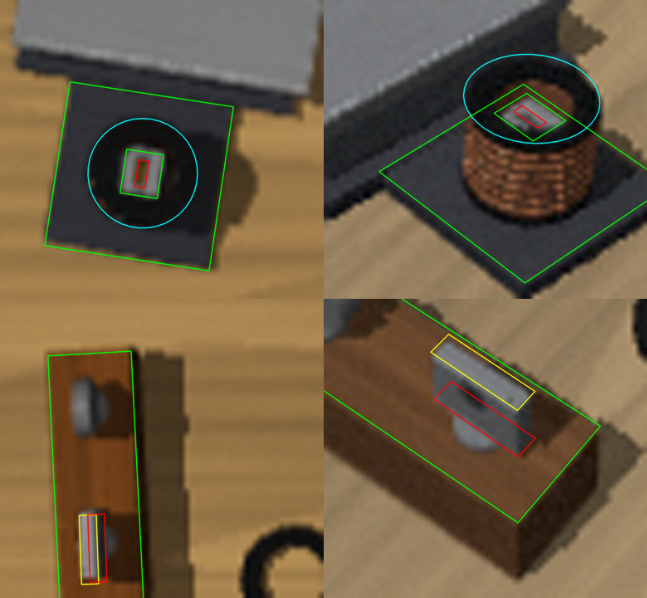

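The top-view overlay fits. The side residual comes from the plate's lower corner, which I had labelled z=12 and should be z=0. I'll refit with that and work out the first move.

```bash
cat > mv.py <<'E'
import sys,numpy as np
from cell import arm
from scipy.spatial.transform import Rotation as R
def row(x,y,z,yaw):
    "tool down, tool y axis at yaw deg"
    s=arm.read_state(); r0=R.from_rotvec(s["orientation"])
    a=np.radians(yaw); Y=np.array([np.cos(a),np.sin(a),0]); Z=np.array([0,0,-1.]); T=R.from_matrix(np.c_[np.cross(Y,Z),Y,Z])
    d=r0.inv().apply(np.array([x,y,z])-s["ee_pos"])/750; w=(r0.inv()*T).as_rotvec()/np.pi
    return " ".join(f"{v:.4f}" for v in [*d,*w])
def st():
    s=arm.read_state(); Y=R.from_rotvec(s["orientation"]).as_matrix()
    print("t",round(s["time"],2),"pos",np.round(s["ee_pos"],1),"yaw",round(np.degrees(np.arctan2(Y[1,1],Y[0,1])),2),"tilt",np.round(Y[:2,2],3),"F",np.round(s["contact_force"],1),"M",np.round(s["ft_torque"],2),"gap",round(s["finger_gap"],1),"q",np.round(s["joints"],2))
if __name__=="__main__":
    st()
    for a in sys.argv[1:]: print(a,":",row(*map(float,a.split(","))))
E
python3 - <<'E'
from fit import *
for i in (3,4): lock[i]=(lock[i][0],lock[i][1],lock[i][2][:2]+(0,))
fit(lock,[530,-65,-.17]); fit(lock[3:],[530,-65,-.17])
E
python3 mv.py 530,-64,150,81
```

```text
[ 5.29143e+02 -6.47170e+01 -1.58000e-01] deg -9.03
[[0.6, 0.1], [0.1, 0.4], [-0.1, 0.3], [-0.2, 0.0], [-0.8, 0.0]]
[ 5.2814e+02 -6.6112e+01 -1.7200e-01] deg -9.83
[[0.1, -0.1], [-0.1, 0.2]]
t 0.1 pos [ 162.9 -603.1  218.9] yaw -74.89 tilt [-0.     0.001] F [-0.3  0.1  0.4] M [ 0.07  0.   -0.03] gap 93.8 q [ 1.27  0.42 -0.01  1.61  0.    1.11 -0.05]
530,-64,150,81 : 0.6600 -0.5662 0.0925 -0.0001 -0.0005 -0.8660
```

Emit:
drive_tool:
  steps: "0.66 -0.566 0.06 0 0 -0.866 0;0.66 -0.566 0.06 0 0 -0.866 0;0.66 -0.566 0.06 0 0 -0.866 0;0.66 -0.566 0.06 0 0 -0.866 0;0.66 -0.566 0.06 0 0 -0.866 0;0.66 -0.566 0.06 0 0 -0.866 0;0.66 -0.566 0.06 0 0 -0.866 0;0.66 -0.566 0.06 0 0 -0.866 0;0.66 -0.566 0.06 0 0 -0.866 0;0.66 -0.566 0.06 0 0 -0.866 0;0.66 -0.566 0.06 0 0 -0.866 0;0.66 -0.566 0.06 0 0 -0.866 0"

```text
time: 1.6
ee_pos: [530.7, -61.5, 173.9]
orientation: [-0.955, -2.992, -0.003]
contact_force: [-0.2, -0.9, 0.5]
finger_gap: 93.9
```

```bash
python3 mv.py 529,-64.5,110,80.5
```

```text
t 1.6 pos [530.7 -61.5 173.9] yaw 54.59 tilt [-0.     0.002] F [-0.2 -0.9  0.5] M [-0.09 -0.11 -0.  ] gap 93.9 q [ 0.63  0.39 -0.7   1.87  0.29  0.99  0.76]
529,-64.5,110,80.5 : -0.0006 -0.0047 0.0852 0.0006 -0.0004 -0.1439
```

Emit:
drive_tool:
  steps: "-0.0006 -0.0047 0.085 0 0 -0.144 0;-0.0006 -0.0047 0.085 0 0 -0.144 0;-0.0006 -0.0047 0.085 0 0 -0.144 0;-0.0006 -0.0047 0.085 0 0 -0.144 0;-0.0006 -0.0047 0.12 0 0 -0.144 0;-0.0006 -0.0047 0.15 0 0 -0.144 0;-0.0006 -0.0047 0.175 0 0 -0.144 0;-0.0006 -0.0047 0.188 0 0 -0.144 0;-0.0006 -0.0047 0.188 0 0 -0.144 0"

```text
time: 2.72
ee_pos: [528.8, -64.2, 32.7]
orientation: [-0.26, -3.13, -0.004]
contact_force: [1.5, 0.3, 0.8]
finger_gap: 94.0
```

```bash
python3 mv.py 529,-64.5,33,80.5
python3 - <<'E'
from h import *
from cell import arm
o=[]
for n in("top","side"):
    im=arm.get_image(n); pickle.dump(im,open(f"{n}1.pkl","wb"))
    o.append(crop(im,*((270,190,70,80) if n=="top" else (270,150,70,80)),5.6))
cv2.imwrite("pics/g1.png",np.hstack(o))
E
```

```text
t 2.73 pos [528.8 -64.2  32.7] yaw 80.5 tilt [-0.001  0.002] F [1.5 0.3 0.8] M [ 0.02 -0.16 -0.  ] gap 94.0 q [ 0.6   0.62 -0.67  1.96  0.55  0.76  1.01]
529,-64.5,33,80.5 : -0.0003 -0.0004 -0.0004 0.0007 -0.0005 -0.0000
```

View pics/g1.png

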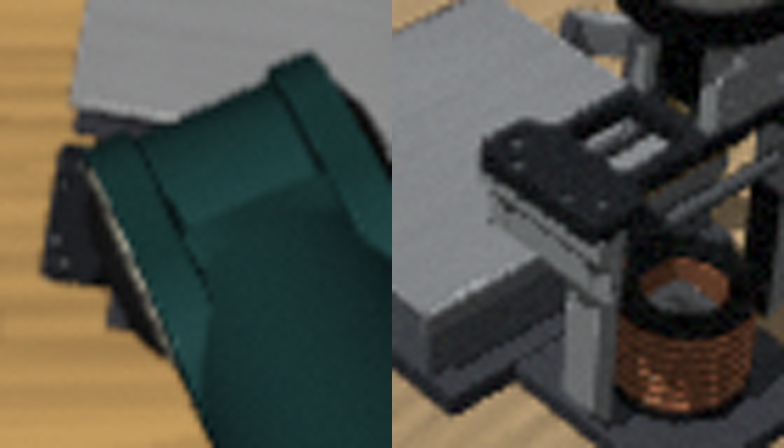

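The side view shows the fingers straddling the coil, the near one at (590,350) and the coil at (685,320). The arm hides the lock from the top camera. Closing.

Emit:
drive_tool:
  steps: "0 0 0 0 0 0 1;0 0 0 0 0 0 1;0 0 0 0 0 0 1;0 0 0 0 0 0 1;0 0 0 0 0 0 1;0 0 0 0 0 0 1;0 0 0 0 0 0 1;0 0 0 0 0 0 1"

```text
time: 3.82
ee_pos: [529.5, -64.2, 33.6]
orientation: [0.26, 3.13, 0.004]
contact_force: [-0.0, 0.9, 5.4]
finger_gap: 63.2
```

```bash
python3 mv.py 529,-64.5,33,80.5
```

```text
t 3.83 pos [529.5 -64.2  33.6] yaw 80.51 tilt [0.001 0.002] F [-0.   0.9  5.4] M [0.35 0.03 0.04] gap 63.2 q [ 0.6   0.61 -0.67  1.96  0.55  0.76  1.01]
529,-64.5,33,80.5 : 0.0006 -0.0005 0.0008 0.0007 0.0000 0.0000
```

Emit:
drive_tool:
  steps: "0 0 -0.015 0 0 0 1;0 0 -0.03 0 0 0 1;0 0 -0.045 0 0 0 1;0 0 -0.06 0 0 0 1;0 0 -0.075 0 0 0 1;0 0 -0.09 0 0 0 1;0 0 -0.1 0 0 0 1;0 0 -0.1 0 0 0 1"

```text
time: 4.82
ee_pos: [529.7, -64.4, 109.1]
orientation: [0.26, 3.13, 0.003]
contact_force: [1.0, -0.7, -4.0]
finger_gap: 63.2
```

```bash
python3 mv.py 474,-305,100,80.5 474,-305,28,80.5
python3 - <<'E'
from h import *
from cell import arm
im=arm.get_image("side"); pickle.dump(im,open(f"side2.pkl","wb"))
cv2.imwrite("pics/g2.png",crop(im,260,120,100,120,5))
E
```

```text
t 4.83 pos [529.7 -64.4 109.1] yaw 80.5 tilt [0.001 0.002] F [ 1.  -0.7 -4. ] M [ 0.03 -0.18 -0.03] gap 63.2 q [ 0.67  0.5  -0.76  1.92  0.44  0.89  1.1 ]
474,-305,100,80.5 : 0.0203 -0.3286 0.0114 0.0007 0.0003 0.0000
474,-305,28,80.5 : 0.0204 -0.3288 0.1074 0.0007 0.0003 0.0000
```

View pics/g2.png

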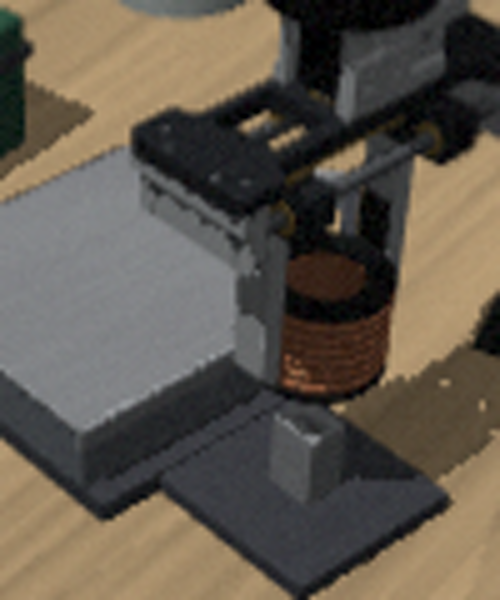

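The coil is clear above the post; the post top is visible at (308,415). Now over the mat.

Emit:
drive_tool:
  steps: "0.005 -0.08 0.01 0 0 0 1;0.01 -0.16 0.01 0 0 0 1;0.015 -0.24 0.01 0 0 0 1;0.02 -0.3 0.01 0 0 0 1;0.0203 -0.329 0.01 0 0 0 1;0.0203 -0.329 0.03 0 0 0 1;0.0203 -0.329 0.05 0 0 0 1;0.0203 -0.329 0.07 0 0 0 1;0.0203 -0.329 0.085 0 0 0 1;0.0203 -0.329 0.1 0 0 0 1;0.0203 -0.329 0.105 0 0 0 1;0.0203 -0.329 0.105 0 0 0 1"

```text
time: 6.38
ee_pos: [473.8, -305.1, 29.3]
orientation: [0.26, 3.13, 0.003]
contact_force: [0.1, 0.1, -3.3]
finger_gap: 63.1
```

```bash
python3 mv.py 474,-305,25.8,80.5
```

```text
t 6.38 pos [ 473.8 -305.1   29.3] yaw 80.51 tilt [0.001 0.002] F [ 0.1  0.1 -3.3] M [ 0.05 -0.13 -0.05] gap 63.1 q [ 1.01  0.65 -0.64  1.88  0.53  0.78  1.49]
474,-305,25.8,80.5 : -0.0002 0.0001 0.0047 0.0007 0.0001 0.0000
```

Emit:
drive_tool:
  steps: "0 0 0.002 0 0 0 1;0 0 0.004 0 0 0 1;0 0 0.005 0 0 0 1;0 0 0.005 0 0 0 1;0 0 0.005 0 0 0 0.8;0 0 0.005 0 0 0 0.4;0 0 0.005 0 0 0 0;0 0 0.005 0 0 0 0;0 0 0.005 0 0 0 0;0 0 0.005 0 0 0 0;0 0 0.005 0 0 0 0"

```text
time: 7.75
ee_pos: [473.8, -305.0, 25.5]
orientation: [0.26, 3.13, 0.004]
contact_force: [-0.1, 0.1, -0.6]
finger_gap: 94.2
```

```bash
python3 mv.py 474,-305,220,80.5
```

```text
t 7.75 pos [ 473.8 -305.    25.5] yaw 80.51 tilt [0.001 0.002] F [-0.1  0.1 -0.6] M [-0.02 -0.15  0.04] gap 94.2 q [ 1.01  0.66 -0.63  1.88  0.54  0.78  1.48]
474,-305,220,80.5 : -0.0003 0.0007 -0.2593 0.0007 0.0001 0.0000
```

Emit:
drive_tool:
  steps: "0 0 -0.08 0 0 0 0;0 0 -0.16 0 0 0 0;0 0.05 -0.22 0 0 0 0;-0.03 0.73 -0.24 0 0 -0.06 0;-0.06 0.73 -0.24 0 0 -0.06 0;-0.06 0.73 -0.24 0 0 -0.06 0;-0.06 0.73 -0.24 0 0 -0.06 0;-0.06 0.73 -0.24 0 0 -0.06 0;-0.06 0.73 -0.24 0 0 -0.06 0;-0.06 0.73 -0.24 0 0 -0.06 0;-0.06 0.73 -0.24 0 0 -0.06 0;-0.06 0.73 -0.24 0 0 -0.06 0"

```text
time: 9.25
ee_pos: [607.6, 232.0, 206.7]
orientation: [-0.044, 3.141, 0.007]
contact_force: [-0.5, -0.1, 0.2]
finger_gap: 94.2
```

```bash
python3 mv.py 430,257.5,150,91.9
python3 - <<'E'
from h import *
from cell import arm
o=[]
for n in("top","side"):
    im=arm.get_image(n); pickle.dump(im,open(f"{n}3.pkl","wb"))
t,s=load("top",3),load("side",3)
a=crop(t,285,205,50,50,8); b=crop(s,295,175,50,50,8)
c=cv2.resize(crop(t,340,210,90,90,2),(200,200)); d=cv2.resize(crop(s,345,150,90,90,2),(200,200)); e=crop(t,165,215,80,80,2.5);f=crop(s,180,235,130,130,1)
f=cv2.resize(f,(200,200))
cv2.imwrite("pics/g3.png",np.vstack([np.hstack([a,b]),np.hstack([c,d,e,f])]))
E
```

```text
t 9.25 pos [607.6 232.  206.7] yaw 91.6 tilt [-0.     0.004] F [-0.5 -0.1  0.2] M [ 0.03 -0.14  0.03] gap 94.2 q [ 0.17  0.62 -0.86  1.54  0.48  1.21  0.83]
430,257.5,150,91.9 : 0.2357 0.0403 0.0757 0.0013 0.0000 -0.0017
```

View pics/g3.png

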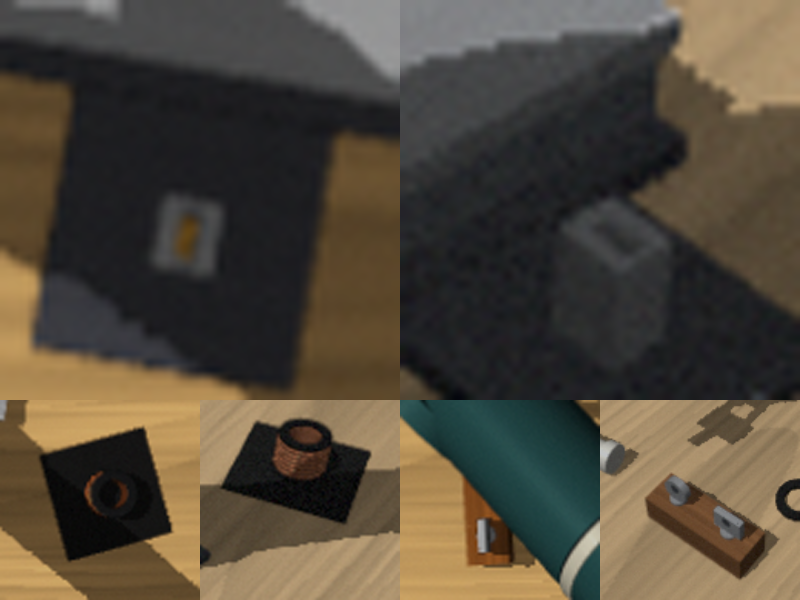

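The coil stands on the mat, in both views. In the crops the post top is centred at (189,236) top and (615,235) side. My x shift had the wrong sign; I'll correct that with the next move. Now to refine the lock and key.

Run:
```python
from fit import *
A=lambda *p:px(p,8,285,205); B=lambda *p:px(p,8,295,175,400,0)
T=[(t,A(170,193),(13,11,52)),(t,A(224,200),(13,-11,52)),(t,A(212,276),(-13,-11,52)),(t,A(152,270),(-13,11,52)),(t,A(187,238),(0,0,52)),
 (t,A(36,347),(-50,50,12)),(t,A(293,388),(-50,-50,12))]
S=[(s,B(608,198),(13,-11,52)),(s,B(670,238),(-13,-11,52)),(s,B(622,272),(-13,11,52)),(s,B(560,222),(13,11,52))]
x0=[529,-64.5,-.165]
fit(T,x0);fit(S,x0);fit(T+S,x0)
# bow top refine: bright top face centroid in top image
g=t["color"].astype(int).mean(2)[255:285,190:212]; print(np.round(g[4:24,2:16]).astype(int))
```

```text
[ 5.29893e+02 -6.36400e+01 -1.71000e-01] deg -9.78
[[-0.6, 0.2], [0.0, 0.5], [0.1, -0.2], [0.2, -0.7], [0.3, -0.5], [-0.5, 0.2], [0.3, 0.4]]
[ 5.26049e+02 -6.20310e+01 -1.60000e-01] deg -9.15
[[0.2, -0.4], [0.3, 0.0], [-0.2, -0.1], [-0.3, 0.6]]
[ 5.28396e+02 -6.35040e+01 -1.72000e-01] deg -9.85
[[-0.7, 0.7], [-0.0, 1.0], [0.1, 0.3], [0.2, -0.2], [0.2, 0.1], [-0.5, 0.7], [0.3, 0.9], [-0.2, -1.2], [-0.1, -0.7], [-0.7, -0.9], [-0.8, -0.2]]
[[ 60  62  64  63  59  61  63  71  69  64  66  67  66  64]
 [ 62  62  62  62  60  59  64  69  70  64  67  66  66  63]
 [ 63  61  63  63  59  59  63  68  70  66  66  68  66  63]
 [ 63  63  63  59  65  72  77  50  41  38  62  65  67  64]
 [ 64  61  62  57 128 134 111  56  30  29  38  40  42  40]
 [ 63  62  62  65 138 142 118  57  29  30  32  33  32  31]
 [ 72  68  62  66 139 142 123  58  34  35  31  32  31  31]
 [ 64  63  63  53 135 141 123  62  34  52  41  31  31  31]
 [ 62  63  63  51 136 142 127  63  32  53  46  36  30  30]
 [ 63  63  62  58 134 141 129  65  30  53  60  39  32  30]
 [ 64  64  62  82 137 139 131  65  29  55  60  40  33  30]
 [ 62  63  62  74 132 138 132  69  26  52  55  39  31  30]
 [ 63  63  62  63 127 137 132  73  30  48  38  33  32  29]
 [ 63  63  63  62 127 139 132  75  32  32  30  32  31  29]
 [ 70  63  63  62 125 138 136  78  33  31  30  32  31  29]
 [ 69  64  63  63 100 129 137  80  34  30  28  31  31  30]
 [ 70  63  63  63 106 135 133  80  38  31  31  30  31  31]
 [ 68  64  63  61  54  53  54  64  68  63  40  32  34  29]
 [ 68  65  63  59  60  63  61  65  71  67  62  66  66  63]
 [ 77  64  62  61  60  61  63  66  70  66  63  68  70  64]]
```

Emit:
drive_tool:
  steps: "0.08 0.02 0.02 0 0 0 0;0.16 0.04 0.04 0 0 0 0;0.23 0.04 0.07 0 0 0 0;0.2357 0.04 0.0757 0 0 -0.002 0;0.2357 0.04 0.0757 0 0 -0.002 0"

```text
time: 9.98
ee_pos: [431.5, 252.8, 150.0]
orientation: [-0.046, 3.14, 0.003]
contact_force: [0.0, -0.3, 0.1]
finger_gap: 94.1
```

```bash
python3 mv.py 430,258.5,61,91.7
```

```text
t 9.97 pos [431.5 252.8 150. ] yaw 91.67 tilt [0.001 0.002] F [ 0.  -0.3  0.1] M [ 0.06 -0.14  0.  ] gap 94.1 q [ 0.18  0.43 -0.94  1.96  0.42  0.95  0.64]
430,258.5,61,91.7 : 0.0019 0.0074 0.1187 0.0006 0.0003 -0.0002
```

Emit:
drive_tool:
  steps: "0.002 0.0074 0.03 0 0 0 0;0.002 0.0074 0.06 0 0 0 0;0.002 0.0074 0.085 0 0 0 0;0.002 0.0074 0.105 0 0 0 0;0.002 0.0074 0.1187 0 0 0 0;0.002 0.0074 0.1187 0 0 0 0.5;0.002 0.0074 0.1187 0 0 0 0.75;0.002 0.0074 0.1187 0 0 0 0.75;0.002 0.0074 0.1187 0 0 0 0.75;0.002 0.0074 0.1187 0 0 0 0.75"

```text
time: 11.22
ee_pos: [430.0, 258.5, 61.1]
orientation: [-0.046, 3.14, 0.003]
contact_force: [-0.7, -0.6, 0.0]
finger_gap: 47.5
```

```bash
python3 mv.py 430,258.5,61,91.7
python3 - <<'E'
from h import *
from cell import arm
im=arm.get_image("side"); pickle.dump(im,open(f"side4.pkl","wb"))
cv2.imwrite("pics/g4.png",crop(im,200,245,90,90,6))
E
```

```text
t 11.22 pos [430.  258.5  61.1] yaw 91.67 tilt [0.001 0.002] F [-0.7 -0.6  0. ] M [ 0.09 -0.14  0.  ] gap 47.5 q [ 0.06  0.56 -0.82  2.02  0.57  0.8   0.5 ]
430,258.5,61,91.7 : -0.0000 -0.0000 0.0002 0.0006 0.0004 -0.0002
```

View pics/g4.png

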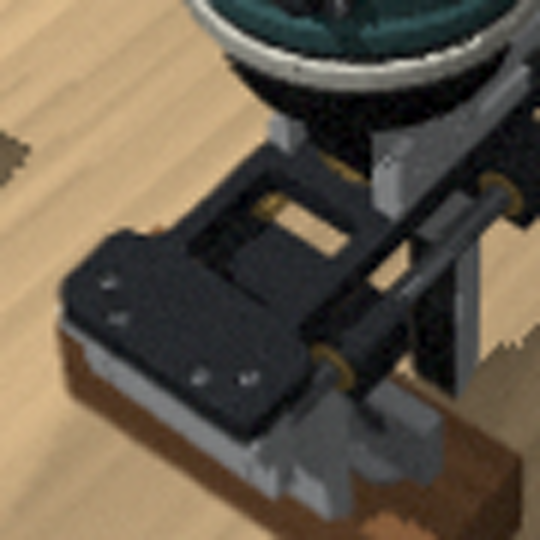

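The near finger is at about (320,455) and the bow extends right to (440,450). Allowing for parallax, the finger is centred on the bow. Closing.

Emit:
drive_tool:
  steps: "0 0 0 0 0 0 1;0 0 0 0 0 0 1;0 0 0 0 0 0 1;0 0 0 0 0 0 1;0 0 0 0 0 0 1;0 0 0 0 0 0 1;0 0 0 0 0 0 1;0 0 0 0 0 0 1;0 0 0 0 0 0 1;0 0 0 0 0 0 1"

```text
time: 12.52
ee_pos: [430.0, 258.6, 61.1]
orientation: [-0.046, 3.14, 0.003]
contact_force: [-0.5, 1.5, -0.5]
finger_gap: 9.8
```

```bash
python3 mv.py 430,258.5,61,91.7
```

```text
t 12.53 pos [430.  258.6  61.1] yaw 91.67 tilt [0.001 0.002] F [-0.5  1.5 -0.5] M [ 0.61 -0.1   0.  ] gap 9.8 q [ 0.06  0.56 -0.82  2.02  0.57  0.8   0.5 ]
430,258.5,61,91.7 : -0.0000 -0.0001 0.0001 0.0007 0.0004 -0.0002
```

Emit:
drive_tool:
  steps: "0 0 -0.01 0 0 0 1;0 0 -0.02 0 0 0 1;0 0 -0.04 0 0 0 1;0 0 -0.06 0 0 0 1;0 0 -0.08 0 0 0 1;0 0 -0.1 0 0 0 1;0 0 -0.11 0 0 0 1;0 0 -0.11 0 0 0 1"

```text
time: 13.52
ee_pos: [430.1, 258.3, 144.0]
orientation: [-0.045, 3.139, 0.003]
contact_force: [-0.1, 0.6, -0.6]
finger_gap: 9.6
```

```bash
python3 mv.py 528.5,-63.4,125,80.2
```

```text
t 13.53 pos [430.1 258.3 144. ] yaw 91.65 tilt [0.002 0.002] F [-0.1  0.6 -0.6] M [ 0.07 -0.08  0.01] gap 9.6 q [ 0.16  0.44 -0.93  1.97  0.43  0.94  0.62]
528.5,-63.4,125,80.2 : -0.1187 -0.4326 0.0247 0.0007 0.0005 0.0636
```

Emit:
drive_tool:
  steps: "-0.02 -0.08 0 0 0 0.01 1;-0.04 -0.16 0 0 0 0.02 1;-0.06 -0.24 0 0 0 0.04 1;-0.08 -0.32 0 0 0 0.06 1;-0.11 -0.4 0.01 0 0 0.0636 1;-0.1187 -0.4326 0.02 0 0 0.0636 1;-0.1187 -0.4326 0.0247 0.0007 0.0005 0.0636 1;-0.1187 -0.4326 0.0247 0.0007 0.0005 0.0636 1;-0.1187 -0.4326 0.0247 0.0007 0.0005 0.0636 1"

```text
time: 14.65
ee_pos: [528.4, -62.1, 125.1]
orientation: [0.265, 3.13, 0.0]
contact_force: [-0.1, -0.0, -0.9]
finger_gap: 9.5
```

```bash
python3 mv.py 528.5,-63.4,108,80.2
python3 - <<'E'
from h import *
from cell import arm
o=[]
for n,b in(("top",(275,190,60,70,6)),("side",(285,145,60,70,7))):
    im=arm.get_image(n); pickle.dump(im,open(f"{n}5.pkl","wb")); c=crop(im,*b); o.append(cv2.resize(c,(390,490)) if n=="top" else c)
cv2.imwrite("pics/g5.png",cv2.convertScaleAbs(np.hstack(o),alpha=1.5))
E
```

```text
t 14.65 pos [528.4 -62.1 125.1] yaw 80.31 tilt [0. 0.] F [-0.1 -0.  -0.9] M [ 0.1  -0.1  -0.01] gap 9.5 q [ 0.69  0.48 -0.79  1.91  0.43  0.92  1.09]
528.5,-63.4,108,80.2 : -0.0004 -0.0016 0.0228 0.0001 0.0001 0.0006
```

View pics/g5.png

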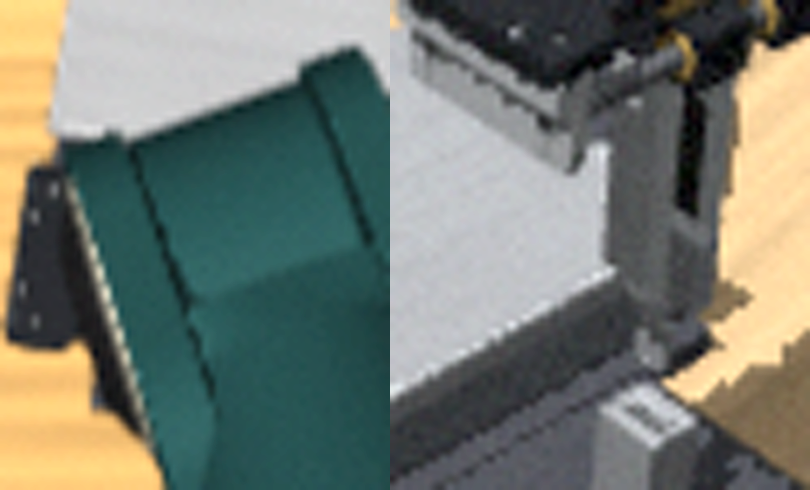

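The side view shows the blade tip at about (652,368), straight above the keyway's mouth at (652,413), about as far apart as expected for 21 mm. Going down gently.

Emit:
drive_tool:
  steps: "-0.0004 -0.0016 0.01 0 0 0.0006 1;-0.0004 -0.0016 0.0228 0 0 0.0006 1;-0.0004 -0.0016 0.0228 0 0 0.0006 1;-0.0004 -0.0016 0.025 0 0 0.0006 1;-0.0004 -0.0016 0.028 0 0 0.0006 1;-0.0004 -0.0016 0.031 0 0 0.0006 1;-0.0004 -0.0016 0.031 0 0 0.0006 1"

```text
time: 15.62
ee_pos: [528.6, -63.7, 101.9]
orientation: [0.269, 3.13, 0.0]
contact_force: [0.7, 0.7, -1.3]
finger_gap: 9.3
```

```bash
python3 mv.py 528.5,-63.4,98,80.2
```

```text
t 15.62 pos [528.6 -63.7 101.9] yaw 80.18 tilt [0. 0.] F [ 0.7  0.7 -1.3] M [ 0.14 -0.15  0.02] gap 9.3 q [ 0.67  0.52 -0.77  1.93  0.46  0.88  1.07]
528.5,-63.4,98,80.2 : 0.0002 0.0004 0.0052 0.0000 0.0001 -0.0001
```

Emit:
drive_tool:
  steps: "0 0 0.002 0 0 0 1;0 0 0.004 0 0 0 1;0 0 0.006 0 0 0 1;0 0 0.008 0 0 0 1;0 0 0.008 0 0 0 1"

```text
time: 16.25
ee_pos: [528.5, -63.6, 95.7]
orientation: [0.269, 3.13, 0.0]
contact_force: [0.5, 0.5, -1.5]
finger_gap: 9.8
```

```bash
python3 mv.py 528.5,-63.4,91,80.2
```

```text
t 16.25 pos [528.5 -63.6  95.7] yaw 80.18 tilt [0. 0.] F [ 0.5  0.5 -1.5] M [ 0.31 -0.27 -0.03] gap 9.8 q [ 0.67  0.53 -0.76  1.93  0.47  0.87  1.06]
528.5,-63.4,91,80.2 : 0.0000 0.0003 0.0063 0.0001 0.0000 -0.0001
```

Emit:
drive_tool:
  steps: "0 0 0.003 0 0 0 1;0 0 0.006 0 0 0 1;0 0 0.008 0 0 0 1;0 0 0.01 0 0 0 1;0 0 0.012 0 0 0 1;0 0 0.012 0 0 0 1"

```text
time: 17.0
ee_pos: [528.8, -63.3, 86.9]
orientation: [0.268, 3.129, 0.001]
contact_force: [1.6, 3.6, 1.1]
finger_gap: 9.7
```

```bash
python3 mv.py 528.5,-63.4,85,80.2
```

```text
t 17.0 pos [528.8 -63.3  86.9] yaw 80.2 tilt [0.001 0.001] F [1.6 3.6 1.1] M [ 1.03 -0.6  -0.02] gap 9.7 q [ 0.66  0.54 -0.75  1.93  0.48  0.86  1.05]
528.5,-63.4,85,80.2 : 0.0004 -0.0002 0.0025 0.0002 0.0002 -0.0000
```

Emit:
drive_tool:
  steps: "-0.0003 0.0008 0.003 0 0 0 1;-0.0003 0.0008 0.006 0 0 0 1;-0.0003 0.0008 0.008 0 0 0 1;-0.0003 0.0008 0.01 0 0 0 1;-0.0003 0.0008 0.012 0 0 0 1;-0.0003 0.0008 0.012 0 0 0 1"

```text
time: 17.75
ee_pos: [529.1, -63.0, 77.9]
orientation: [0.269, 3.129, 0.0]
contact_force: [-0.0, 0.7, 2.1]
finger_gap: 9.5
```

```bash
python3 mv.py 528.5,-63.4,73,80.2
```

```text
t 17.75 pos [529.1 -63.   77.9] yaw 80.18 tilt [0.001 0.   ] F [-0.   0.7  2.1] M [ 0.26 -0.21 -0.11] gap 9.5 q [ 0.65  0.55 -0.74  1.94  0.5   0.84  1.04]
528.5,-63.4,73,80.2 : 0.0007 -0.0007 0.0065 0.0001 0.0003 -0.0001
```

Emit:
drive_tool:
  steps: "0 0 0.003 0 0 0 1;0 0 0.005 0 0 0 1;0 0 0.007 0 0 0 1;0 0 0.008 0 0 0 1;0 0 0.009 0 0 0 1;0 0 0.009 0 0 0 1"

```text
time: 18.5
ee_pos: [529.8, -63.1, 72.6]
orientation: [0.269, 3.128, -0.002]
contact_force: [-9.5, 1.0, 35.8]
finger_gap: 9.5
```

```bash
python3 mv.py 528.5,-63.4,73,80.2
```

```text
t 18.5 pos [529.8 -63.1  72.6] yaw 80.18 tilt [ 0.002 -0.001] F [-9.5  1.  35.8] M [ 0.26  2.26 -0.06] gap 9.5 q [ 0.64  0.56 -0.74  1.94  0.51  0.83  1.03]
528.5,-63.4,73,80.2 : 0.0016 -0.0007 -0.0005 -0.0003 0.0007 -0.0001
```

The key stops at TCP z 72.6, where I expected about 73.1 for home, with 36 N of push. I'll ease the push and start turning.

Emit:
drive_tool:
  steps: "0.0005 0 0.0003 0 0 0 1;0.0005 0 0.0005 0 0 0.03 1;0.0005 0 0.0005 0 0 0.06 1;0.0005 0 0.0005 0 0 0.09 1;0.0005 0 0.0005 0 0 0.12 1;0.0005 0 0.0005 0 0 0.15 1;0.0005 0 0.0005 0 0 0.15 1"

```text
time: 19.38
ee_pos: [529.4, -63.7, 72.7]
orientation: [0.994, 2.977, -0.003]
contact_force: [-4.5, -1.8, 15.3]
finger_gap: 9.9
```

```bash
python3 mv.py 529,-63.4,72.3,-14
```

```text
t 19.38 pos [529.4 -63.7  72.7] yaw 53.08 tilt [ 0.002 -0.003] F [-4.5 -1.8 15.3] M [-0.48  1.07  0.  ] gap 9.9 q [ 0.56  0.53 -0.63  1.94  0.43  0.8   0.63]
529,-63.4,72.3,-14 : 0.0007 -0.0001 0.0006 0.0003 0.0011 0.3727
```

Emit:
drive_tool:
  steps: "0.0005 0 0.0005 0 0 0.04 1;0.0005 0 0.0005 0 0 0.08 1;0.0005 0 0.0005 0 0 0.12 1;0.0005 0 0.0005 0 0 0.16 1;0.0005 0 0.0005 0 0 0.2 1;0.0005 0 0.0005 0 0 0.24 1;0.0005 0 0.0005 0 0 0.28 1;0.0005 0 0.0005 0 0 0.32 1;0.0005 0 0.0005 0 0 0.36 1;0.0005 0 0.0005 0 0 0.38 1;0.0005 0 0.0005 0 0 0.38 1"

```text
time: 20.75
ee_pos: [527.5, -64.3, 72.7]
orientation: [2.497, 1.902, -0.006]
contact_force: [-15.2, -2.7, 24.9]
finger_gap: 9.7
```

```bash
python3 mv.py 529,-63.4,72.3,-17
python3 - <<'E'
from h import *
from cell import arm
o=[]
im=arm.get_image("side"); pickle.dump(im,open(f"side6.pkl","wb"))
cv2.imwrite("pics/g6.png",cv2.convertScaleAbs(crop(im,220,130,130,115,6),alpha=1.3))
E
```

```text
t 20.75 pos [527.5 -64.3  72.7] yaw -15.4 tilt [-0.001 -0.004] F [-15.2  -2.7  24.9] M [-0.62  4.04  0.09] gap 9.7 q [ 0.34  0.47 -0.35  1.95  0.23  0.76 -0.41]
529,-63.4,72.3,-17 : 0.0017 0.0016 0.0005 -0.0000 0.0015 0.0089
```

View pics/g6.png

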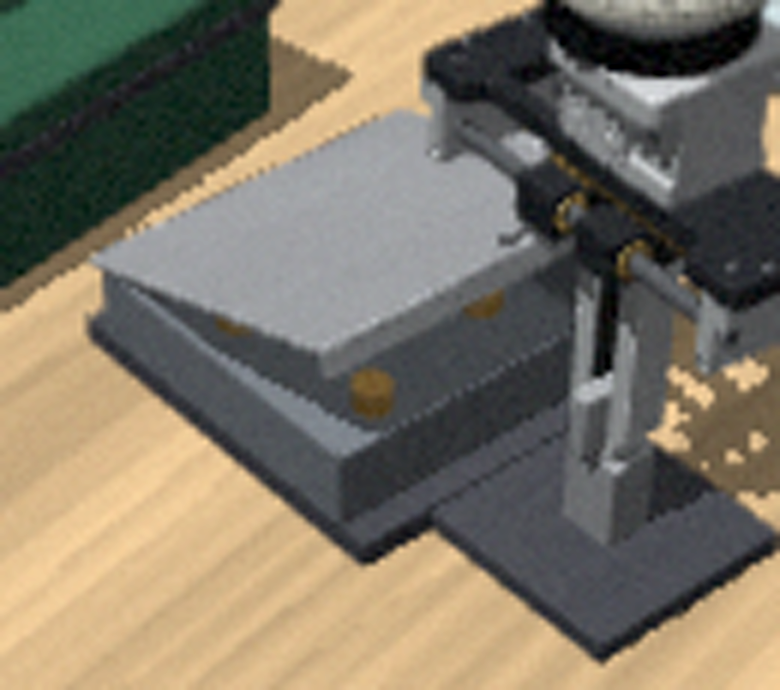

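The lid has lifted, its near corner at (325,352), and the key is in the post and still gripped. I'll reduce the side force, turn slightly further and compute the lid's angle from that corner.

Emit:
drive_tool:
  steps: "-0.0003 -0.0002 0.0003 0 0 0.006 1;-0.0003 -0.0002 0.0003 0 0 0.012 1;-0.0003 -0.0002 0.0003 0 0 0.018 1;-0.0003 -0.0002 0.0003 0 0 0.018 1;-0.0003 -0.0002 0.0003 0 0 0.018 1"

```text
time: 21.42
ee_pos: [527.0, -64.4, 72.7]
orientation: [2.549, 1.832, -0.007]
contact_force: [-5.0, 1.6, 13.7]
finger_gap: 9.5
```

```bash
python3 mv.py 528,-64,72.3,-17
python3 - <<'E'
from h import *
s=load("side",6)
print("obs near-left lid corner px",(325.5/6-.5+220,351.5/6-.5+130),(325.5/6-.5+220,375.5/6-.5+130))
for L in (160,164):
  for a in (.22,.25,.28,.31,.33):
    x=225-L*np.cos(a); z=48+L*np.sin(a)
    print(L,a,[proj(s,poly(528.5,-63.5,-.17,[(x-np.sin(a)*h,85)],z+h)).round(1).tolist() for h in(0,5)])
print("rim corner check",proj(s,poly(528.5,-63.5,-.17,[(65,85)],48)),"obs",(340.5/6-.5+220,455/6-.5+130))
E
```

```text
t 21.43 pos [527.  -64.4  72.7] yaw -18.58 tilt [-0.002 -0.005] F [-5.   1.6 13.7] M [0.45 1.41 0.13] gap 9.5 q [ 0.33  0.47 -0.33  1.95  0.22  0.76 -0.46]
528,-64,72.3,-17 : 0.0010 0.0011 0.0006 -0.0002 0.0016 -0.0088
obs near-left lid corner px (273.75, 188.08333333333334) (273.75, 192.08333333333334)
160 0.22 [[[274.6, 193.7]], [[274.9, 192.2]]]
160 0.25 [[[274.3, 191.9]], [[274.6, 190.5]]]
160 0.28 [[[273.9, 190.1]], [[274.3, 188.7]]]
160 0.31 [[[273.5, 188.2]], [[273.9, 186.9]]]
160 0.33 [[[273.2, 187.0]], [[273.7, 185.6]]]
164 0.22 [[[275.7, 194.2]], [[276.0, 192.8]]]
164 0.25 [[[275.4, 192.4]], [[275.7, 191.0]]]
164 0.28 [[[275.0, 190.5]], [[275.4, 189.1]]]
164 0.31 [[[274.6, 188.6]], [[275.0, 187.2]]]
164 0.33 [[[274.3, 187.3]], [[274.7, 186.0]]]
rim corner check [[275.6948955  205.79843139]] obs (276.25, 205.33333333333331)
```

The shut lid's top corner was at z≈48, so the observed corner gives a lid angle of about 0.31 rad. One last look before handing in.

```bash
python3 - <<'E'
from h import *
from cell import arm
s=arm.get_image("side"); t=arm.get_image("top")
a=crop(s,255,165,70,70,6); b=cv2.resize(s["color"][:,:,::-1],(380,285)); c=cv2.resize(t["color"][:,:,::-1],(380,285))
I=np.zeros((570,800,3),np.uint8); I[:420,:420]=a; I[:285,420:]=b; I[285:,420:]=c
cv2.imwrite("pics/g7.png",cv2.convertScaleAbs(I,alpha=1.2))
E
python3 mv.py
```

```text
t 21.52 pos [527.  -64.4  72.7] yaw -18.58 tilt [-0.002 -0.005] F [-6.1  2.2 12.9] M [0.48 1.45 0.16] gap 9.9 q [ 0.33  0.47 -0.33  1.95  0.22  0.76 -0.46]
```

View pics/g7.png

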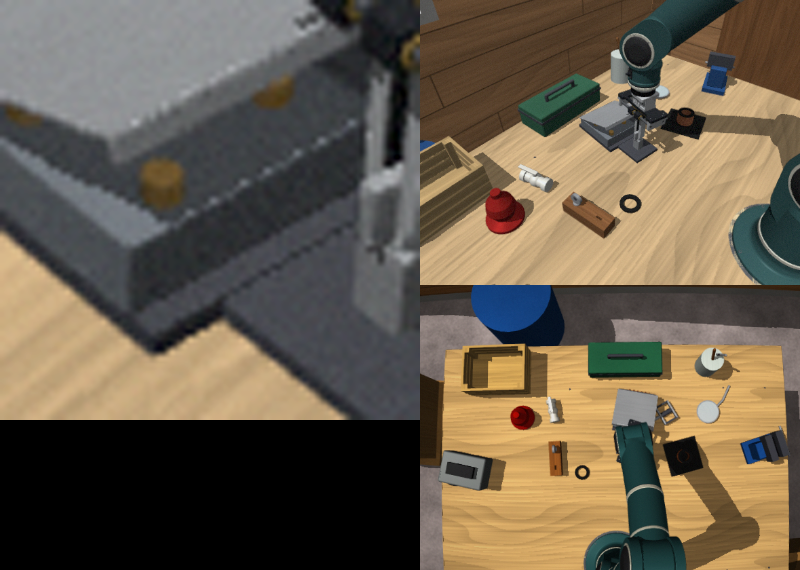

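The near lid corner is at about (113,137) in the crop, so the lid angle is about 0.32 rad. The coil is standing on the mat, the round key is still in the block and the bystanders look unmoved. Handing in.

```bash
python3 -c "
from cell import arm
print(arm.close_job())"; python3 mv.py
```

```text
the job is handed in; nothing more can be done
None
the job is handed in; nothing more can be done
```

The job is handed in at 21.5 s of the 72 s allowed, with the lid lifted and the arm still gripping the key and holding it turned.

- **Coil:** I slid it straight up off the post and stood it upright on the mat; both cameras showed it there afterwards.
- **Key:** I took the wing-bow key and pushed it down until it stopped at TCP z 72.6 mm, about 0.5 mm lower than the 73.1 mm I had worked out for home. At the end of the push the force was about 36 N.
- **Turn:** I turned it about 99° clockwise to take up the play. The lid angle, read from one image corner, is about 0.32 rad, so the rotor is at about 1.6 rad, just past a quarter turn.
- **Final hold:** the last reading was about 13 N upward and 6 N sideways on the tool, with a 9.9 mm grip on the bow.
- **Bystanders:** the round-bow key is still in the block, and the other objects looked unmoved in the last pictures.

**Disagreements:**
- The two cameras differed by about 3–4 mm along x, so I moved the key by the distance between block and lock, which they agreed on to about 1.5 mm.
- One transit move had the wrong x sign. It passed high above everything, touched nothing, and I corrected it on the next move.
- Side force briefly reached 15 N partway through the turn, and I eased it before the final hold.

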